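# Press the lifted slide-tray cover home

### The job

One of the two white slide trays has its grey cover standing up at one end, resting on the catch instead of under it. Press that raised end down until the cover has snapped under the catch and lies level in its tray, then take the hand away. Leave the cover of the other tray, which already lies level, alone.

Things in the scene. Friction and masses are not known exactly. Their poses are not given: they have to be found in the camera images.
- cover_a: The cover to press home: loose smooth grey plate, 112 x 60 x 8 mm, 0.12 kg, three 1 mm thumb ribs across its top at the +x end. Its -x end is down in tray_a; its +x end rests about 28 mm too high on the slope of the spring catch (tilt about 14 degrees). Released part-way down it may stay stuck. Origin: centre of underside; x along the 112 mm length to the raised end, z out of the top face.
- cover_a_press (a point): Where to press: a point on the top face of cover_a, on its centre line, 25 mm in from the raised end (amid the ribs). About 43 mm over the worktop at the start, 22 mm when home. Roughly 10 N straight down here pushes the catch aside; the cover then drops onto a solid ledge and the catch springs back over it. Axes as the cover's.
- tray_a: White tray under cover_a, fixed on the worktop, 144 x 76 mm, opening 116 x 64. Origin: centre of underside; x to the catch end, z up. The cover's ledge is at z = 14 mm. Walls 26 mm high, catch end wall 23. At the catch end: two guide ears 46 mm high beside the cover (64 mm apart, x = 42 to 72 mm), between them the white catch, 40 mm wide, 50 mm high, reaching in to x = 47 mm.
- cover_b: The other, identical cover, already level under the catch of a second, identical tray; to be left alone. Origin and axes as cover_a.

How it is judged:
At the end, for the whole second after the job is handed in: cover_a lies at rest in tray_a, level within about 3 degrees, centred within 12 mm, the pressing point within 2.5 mm of its seated height (z of cover_a_press in the frame of tray_a between 0.019 and 0.0245 m and angle between cover_a's own z axis and vertical below 0.05 rad and horizontal distance between cover_a and tray_a below 0.012 m and linear speed of cover_a below 0.02 m/s); the robot touches nothing.
It fails at once if the other tray's cover is pushed on (more than 3 N) or shifted by more than 6 mm (contact force between any of the arm, the fingers and cover_b above 3 N or distance of cover_b from where it was at the start of the episode above 0.006 m).
It also fails if it takes over 24 s, if anything falls off the work surface, if the arm or the gripper's body presses on something with over 40 N, if the wrist force passes 120 N, or if a joint passes its speed limit or range.

### The arm

A 6-joint arm with a two-finger parallel gripper is mounted at the origin on a cart in front of the work surface, level with it; the furniture and walls round the work are solid. World frame = base frame: x ahead of the robot, y to its left, z up, the work surface at z = 0. Lengths are in m, angles in rad, forces in N, time in s.
With the tool pointing down it reaches from about 0.375 to 0.975 m from the base axis. Payload 3.8 kg.
Tool frame: the origin (TCP) lies at the very end of the fingers, on their centre line; the grasp point (between the pads) lies 19 mm behind it; z points along the fingers, y is the direction in which the jaws open and shut (so a half turn about z gives the same grasp; the last joint's range is limited). The gripper opens to 85 mm and grips with 20 to 120 N. Pads are 22 mm wide; open, the fingers measure 114 mm over their backs; the gripper's body (76 mm by 85 mm) begins 54 mm behind the grasp point. The pads swing forward as they close: fully open they stand 13 mm farther back than shut.
Start: joints at [-1.281, 0.264, 1.604, -0, 1.274, -0.037], TCP at [0.217, -0.639, 0.231] pointing down, gripper open.
Joint ranges: [-2.63, 2.63], [-0.94, 2.18], [0.31, 2.57], [-1.31, 4.45], [0, 2.66], [-2.55, 2.55]. Speed limits (rad/s): [2.57, 2.57, 3.14, 3.14, 3.14, 3.14].

### API

Orientations are given as a rotation vector (axis times angle).
In Python, from workcell import read_state, read_camera, camera_info, finish_job gives the robot as it stands. The module is installed in compiled form; this text tells all that it offers.
- The arm moves only by the tool play_rows, never from a script. Its argument "motion" is a list of rows, each a list of 5 numbers: the shift along the tool's x, y, z in units of 1000 mm (1.0 is 1000 mm), then the turn about the tool's z in units of 2 pi rad (1.0 is 2 pi rad), then the finger opening in mm, from 0 to 85.4. A call has 1 to 5 rows; each row shifts and turns the commanded pose from where the row before left it, along the tool's axes as they then stand; what a row does not reach is not made up. A row lasts 1/8 s, in which the tool goes at most 62.5 mm and 10.7 degrees, less where a joint would pass 70% of its speed; a pose out of reach is approached as far as the arm can. A call with a number of a shift or a turn outside -1 to 1 is refused whole. A call with a gripper value outside its range is refused whole. The fingers move at their own pace and stop on an object; "squeeze" is the grip in N (left out, the last holds). Time passes only in rows, so rows that do not move let the fingers close. It gives the time, the measured TCP pose, the force and the opening at its end, in the units of the state.
- read_state(): the state, without advancing time (a new reading comes with each control period).
- read_camera(name): name is "side" or "top" or "wrist"; returns the picture (420x560x3 uint8, red, green, blue); there is no depth.
- camera_info(name): a dict with "intrinsics" (3x3 intrinsics, pixels), "pose" (4x4, takes a point from camera to world coordinates). Camera axes: x right, y down, z forward; pixel columns grow to the right and rows downward; lengths in m; the calibration is good to about 2 mm. A picture is of the moment at which its call begins: read the wrist's pose just before it. camera_info takes no time and is no camera call; for the wrist camera it gives the pose at the moment of the call.
- finish_job(): hands the job in, once; it reports no verdict.
The state is a dict: "time": time; "q": joint angles; "joint_vel": joint speeds; "joint_torque": joint torques, N m; "tool_pos": TCP position; "tcp_rot": TCP orientation; "wrist_force": force on the tool from outside, world axes, zero at the start; "torque": the same for the moment, N m; "width": opening from 0.0 (shut) to 1.0 (fully open).
Only numpy, scipy, OpenCV 4.12 (cv2) and the standard library are available. Lean on these libraries where they do the work, as an engineer would, in place of code of your own. Each camera call takes 0.05 s, during which the arm holds its last target. There are 200 camera calls.

## Working session

There is one attempt and no reset: what is moved stays moved. The work goes in short steps, Python scripts to look and compute and a tool call to move; the robot and the scene stay as the last step left them, time stands still between calls to the robot, and variables do not carry over. Pictures are saved under pics/ and viewed, about 8 in all and at most 12, crops included, and the job is handed in when it is done.

Besides the shell and the picture viewer there is one more tool, called after ">>>" as name([rows], argument=value, ...), one row to a line, values as JSON. play_rows: Moves the arm, as the interface text tells. Shifts and turns lie within -1 to 1; 1 stands for 1000 mm of shift or 2 pi rad of turn. Its arguments: {"type":"object","properties":{"motion":{"type":"array","items":{"type":"array","items":{"type":"number"}}},"squeeze":{"type":"number"}},"required":["motion"]}

```bash
mkdir -p pics
python3 - <<'E'
from workcell import *
import cv2
for n in ("top","side"):
    i=camera_info(n); print(n,i["intrinsics"],i["pose"])
    cv2.imwrite(f"pics/{n}0.png",read_camera(n)[:,:,::-1])
s=read_state();print(s["tool_pos"],s["tcp_rot"],s["time"])
E
```

```text
top [[420.09227597   0.         271.22410459]
 [  0.         420.09227597 209.74467252]
 [  0.           0.           1.        ]] [[ 0.01361308 -0.98718871  0.15897529  0.4226739 ]
 [-0.99943325 -0.01832889 -0.0282353  -0.16659719]
 [ 0.03078741 -0.15850082 -0.98687873  0.89003109]
 [ 0.          0.          0.          1.        ]]
side [[425.76069924   0.         280.60976874]
 [  0.         425.76069924 206.21710066]
 [  0.           0.           1.        ]] [[ 0.99941803  0.0105641  -0.03243446  0.56013539]
 [ 0.03378094 -0.4385632   0.89806523 -1.00006829]
 [-0.00473731 -0.89863826 -0.43866484  0.44280835]
 [ 0.          0.          0.          1.        ]]
[ 0.2164751  -0.6386103   0.23004175] [-3.09768078e+00 -5.10705135e-01  4.30829301e-04] 0.1
```

View pics/top0.png

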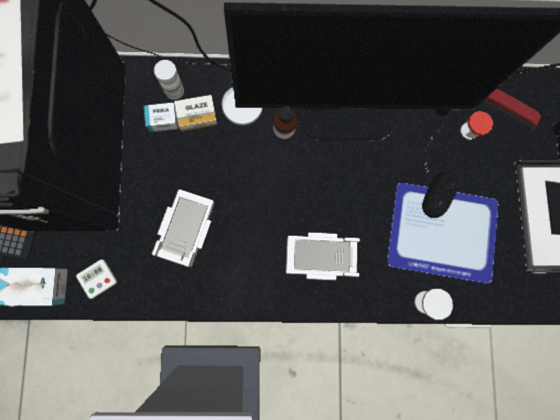

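View pics/side0.png

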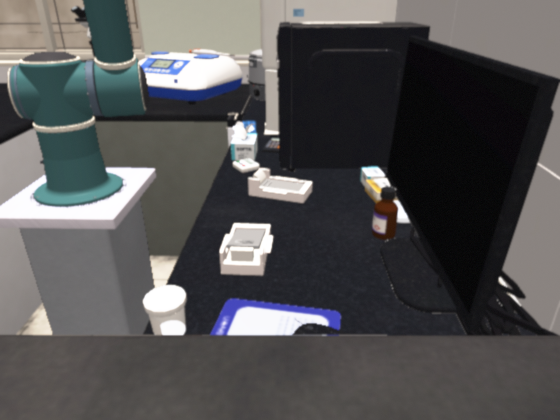

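Top shows two trays, at about (183,228) and (322,256). Side shows them at (283,187) and (247,248). I'll enlarge all four to see which cover is raised.

Run:
```python
import cv2,numpy as np
t=cv2.imread("pics/top0.png");s=cv2.imread("pics/side0.png")
f=lambda a,x,y:cv2.resize(a[y:y+75,x:x+100],(400,300),interpolation=cv2.INTER_CUBIC)
cv2.imwrite("pics/z0.png",np.vstack([np.hstack([f(t,135,190),f(t,275,218)]),np.hstack([f(s,235,150),f(s,200,210)])]))
```

```text
(no output)
```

View pics/z0.png

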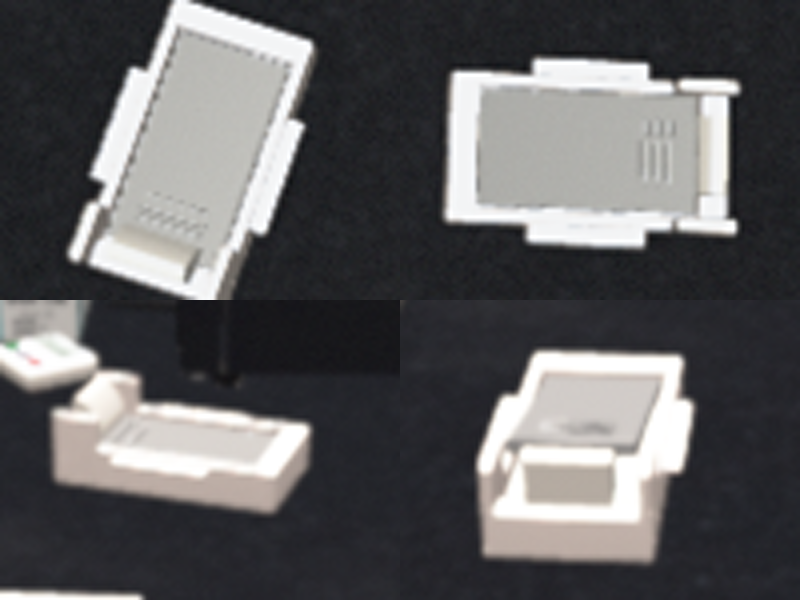

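Bottom right (side view, lower tray) shows the grey plate reaching up over the catch. The left tray's cover is flat under its catch. So the target is the tray at top (322,256), catch end toward image right, with the ribs centred near (339,256). Next I'll locate it.

```bash
cat > h.py <<'E'
from workcell import *
import numpy as np, cv2
from scipy.spatial.transform import Rotation as R
def ray(n,u,v,z,info=None):
    i=info or camera_info(n); P=i["pose"]
    d=P[:3,:3]@np.linalg.inv(i["intrinsics"])@[u,v,1]; o=P[:3,3]
    return o+d*(z-o[2])/d[2]
def totool(d):
    return R.from_rotvec(read_state()["tcp_rot"]).inv().apply(d)
E
python3 - <<'E'
from h import *
T=lambda x,y,z:ray("top",275+x/4,218+y/4,z)
p={k:T(*v) for k,v in dict(rib=(657,152,.045),low=(480,147,.02),high=(698,154,.05),trayend=(447,146,.026),wing=(590,60,.026),ear1=(708,86,.046),ear2=(708,227,.046)).items()}
for k in p: print(k,p[k].round(4))
print("side rib", ray("side",200+585/4,210+(428-300)/4,.045))
x=p["high"]-p["trayend"]; x[2]=0; x/=np.linalg.norm(x); print("xdir",x)
M=R.from_rotvec(read_state()["tcp_rot"]).as_matrix();print(M)
tgt=p["rib"]+[0,0,.06]; print("tool shift",totool(tgt-read_state()["tool_pos"]))
e=p["ear1"]-p["ear2"]; xe=np.array([e[1],-e[0],0]);print("xdir ears",xe/np.linalg.norm(xe), np.linalg.norm(e))
ang=[np.degrees(np.arctan2(*(M.T@s)[[1,0]])) for s in (x,-x)];print("turn deg",ang)
E
```

```text
rib [ 0.4701 -0.5329  0.045 ]
low [ 0.4727 -0.4506  0.02  ]
high [ 0.4692 -0.5516  0.05  ]
trayend [ 0.4726 -0.4314  0.026 ]
wing [ 0.5185 -0.5081  0.026 ]
ear1 [ 0.504  -0.5605  0.046 ]
ear2 [ 0.4329 -0.5565  0.046 ]
side rib [ 0.65480154 -0.33070941  0.045     ]
xdir [-0.02876045 -0.99958633  0.        ]
[[ 9.47076333e-01  3.21007858e-01 -6.11581197e-04]
 [ 3.21008433e-01 -9.47074177e-01  2.02235225e-03]
 [ 6.99782037e-05 -2.11164467e-03 -9.99997768e-01]]
tool shift [ 0.2741706  -0.01843681  0.12510015]
xdir ears [-0.05541839 -0.99846322  0.        ] 0.07123781599666514
turn deg [np.float64(110.3720437546547), np.float64(-69.62795624534529)]
```

>>> play_rows([
  [0.055,-0.0037,0.012,0,0],
  [0.055,-0.0037,0.012,0,0],
  [0.055,-0.0037,0.012,0,0],
  [0.055,-0.0037,0.012,0,0],
  [0.054,-0.0037,0.012,0,0],
])

```text
time: 0.72
tool_pos: [0.4715, -0.5327, 0.1702]
tcp_rot: [-3.099, -0.511, 0.001]
wrist_force: [-0.2, 0.1, 0.4]
width: -0.002
```

>>> play_rows([
  [0,0,0,-0.028,0],
  [0,0,0,-0.028,0],
  [0,0,0,-0.028,0],
  [0,0,0,-0.028,0],
  [0,0,0,-0.028,0],
])

```text
time: 1.35
tool_pos: [0.47, -0.5334, 0.1704]
tcp_rot: [-2.581, -1.789, 0.0]
wrist_force: [0.3, 0.3, 0.4]
width: 0.004
```

>>> play_rows([
  [0,0,0,-0.028,0],
  [0,0,0,-0.025,0],
  [0,0,0,0,0],
])

```text
time: 1.72
tool_pos: [0.47, -0.5334, 0.1705]
tcp_rot: [-2.257, -2.184, -0.0]
wrist_force: [-0.2, 0.1, -0.9]
width: 0.003
```

Run:
```python
from h import *
s=read_state();i=camera_info("wrist");im=read_camera("wrist")
cv2.imwrite("pics/w1.png",im[:,:,::-1])
np.savez("w1.npz",K=i["intrinsics"],P=i["pose"])
M=R.from_rotvec(s["tcp_rot"]).as_matrix();print(s["time"],s["tool_pos"],M.round(4),s["q"],s["wrist_force"],s["width"],i["pose"])
```

```text
1.725 [ 0.46996867 -0.53344779  0.17053037] [[ 3.300e-02  9.995e-01 -8.000e-04]
 [ 9.995e-01 -3.300e-02  1.000e-03]
 [ 1.000e-03 -8.000e-04 -1.000e+00]] [-8.83613401e-01  3.70628249e-01  1.57919699e+00  1.16051376e-05
  1.19302674e+00 -8.50582227e-01] [-0.21585124  0.13232572 -0.87861559] 0.0026104074397757427 [[ 0.99944869 -0.03157515 -0.01026282  0.47237252]
 [-0.03317639 -0.96172598 -0.27199718 -0.46429264]
 [-0.00128167  0.27218771 -0.96224332  0.31280596]
 [ 0.          0.          0.          1.        ]]
```

View pics/w1.png

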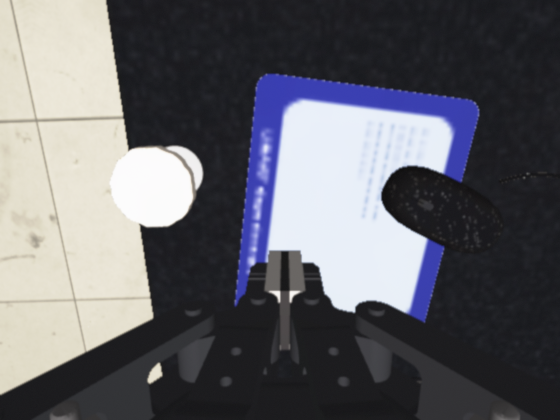

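The wrist picture shows the mouse pad (260-480, 75-320) and a cup at (155,185) under the hand, with no tray. My script left the 400 px offset of the right-hand crop in the x values, so every u was 100 px too large. I'll redo the numbers.

Run:
```python
from h import *
T=lambda x,y,z:ray("top",175+x/4,218+y/4,z)
p={k:T(*v) for k,v in dict(rib=(657,152,.045),low=(480,147,.02),high=(698,154,.05),trayend=(447,146,.026),ear1=(708,86,.046),ear2=(708,227,.046)).items()}
for k in p: print(k,p[k].round(4))
print("side catch top", ray("side",200+170/4,210+152/4,.05), "tray end near corner top",ray("side",200+(687-400)/4,210+(355-300)/4,.026))
x=p["high"]-p["low"]; x[2]=0; x/=np.linalg.norm(x); print("xdir",x)
tgt=p["rib"]; print("tool shift",totool(tgt-read_state()["tool_pos"]))
```

```text
rib [ 0.4671 -0.329   0.045 ]
low [ 0.4695 -0.2419  0.02  ]
high [ 0.4661 -0.3487  0.05  ]
trayend [ 0.4695 -0.2244  0.026 ]
ear1 [ 0.5007 -0.3552  0.046 ]
ear2 [ 0.4301 -0.354   0.046 ]
side catch top [ 0.46995628 -0.36432706  0.05      ] tray end near corner top [ 0.51386261 -0.2294169   0.026     ]
xdir [-0.03219075 -0.99948174  0.        ]
tool shift [ 0.20416419 -0.00991551  0.12582654]
```

>>> play_rows([
  [0.04,-0.003,0,0,0],
  [0.04,-0.003,0,0,0],
  [0.04,-0.002,0,0,0],
  [0,0,0,0,0],
])

```text
time: 2.28
tool_pos: [0.4657, -0.4108, 0.1709]
tcp_rot: [-2.255, -2.185, -0.001]
wrist_force: [0.1, 0.5, 1.0]
width: -0.002
```

Run:
```python
from h import *
s=read_state();i=camera_info("wrist");im=read_camera("wrist")
cv2.imwrite("pics/w2.png",im[:,:,::-1])
np.savez("w2.npz",intrinsics=i["intrinsics"],pose=i["pose"])
print(s["time"],s["tool_pos"],i["pose"])
```

```text
2.275 [ 0.46569174 -0.41083221  0.17092893] [[ 0.99949759 -0.03008577 -0.00997017  0.46803152]
 [-0.03166281 -0.96192195 -0.27148414 -0.34174336]
 [-0.00142272  0.27166343 -0.96239127  0.3132449 ]
 [ 0.          0.          0.          1.        ]]
```

View pics/w2.png

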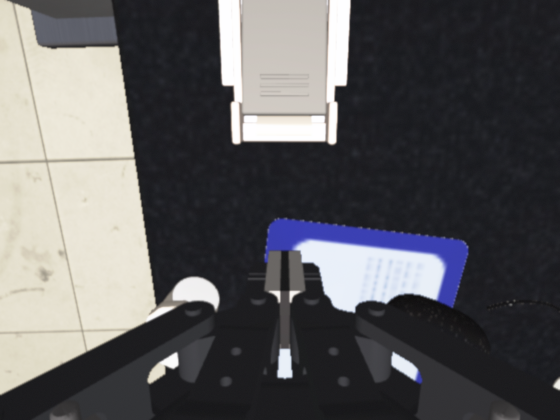

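The wrist view shows cover_a with ribs centred at (285,85), its raised end at about (284,116), and the ears at (236,122) and (332,122).

Run:
```python
from h import *
i=dict(np.load("w2.npz"))
for n,u,v,z in [("rib",285,85,.044),("end",284,116,.050),("earL",236,104,.046),("earR",332,104,.046),("earLfar",236,143,.046)]: print(n,ray("",u,v,z,i).round(4))
p=ray("",285,85,.044,i); print(totool(p-read_state()["tool_pos"]))
```

```text
rib [ 0.4685 -0.3295  0.044 ]
end [ 0.4671 -0.3505  0.05  ]
earL [ 0.4334 -0.3413  0.046 ]
earR [ 0.5013 -0.3435  0.046 ]
earLfar [ 0.4316 -0.3686  0.046 ]
[ 0.08303978 -0.00019369  0.12731979]
```

>>> play_rows([
  [0.042,0,0.0,0,0],
  [0.042,0,0.0,0,0],
  [0,0,0.05,0,0],
  [0,0,0.045,0,0],
  [0,0,0.015,0,0],
])

```text
time: 2.95
tool_pos: [0.4668, -0.329, 0.0582]
tcp_rot: [-2.254, -2.181, 0.002]
wrist_force: [0.1, 0.7, -0.6]
width: -0.0
```

>>> play_rows([
  [0,0,0.005,0,0],
  [0,0,0.003,0,0],
  [0,0,0.003,0,0],
  [0,0,0.003,0,0],
  [0,0,0.003,0,0],
])

```text
time: 3.58
tool_pos: [0.4693, -0.3303, 0.0453]
tcp_rot: [2.254, 2.185, 0.0]
wrist_force: [-1.2, 0.0, 7.2]
width: -0.001
```

>>> play_rows([
  [0.0005,0,0.003,0,0],
  [0.0005,0,0.003,0,0],
  [0.0005,0,0.003,0,0],
  [0,0,0.003,0,0],
  [0,0,0.003,0,0],
])

```text
time: 4.2
tool_pos: [0.4693, -0.3287, 0.0296]
tcp_rot: [2.255, 2.185, 0.0]
wrist_force: [0.3, -1.6, 2.4]
width: -0.003
```

>>> play_rows([
  [0,0,0.003,0,0],
  [0,0,0.003,0,0],
  [0,0,0.002,0,0],
  [0,0,0.001,0,0],
  [0,0,0,0,0],
])

```text
time: 4.82
tool_pos: [0.4684, -0.3277, 0.022]
tcp_rot: [-2.255, -2.185, 0.0]
wrist_force: [-4.0, 3.1, 15.7]
width: 0.0
```

>>> play_rows([
  [0,0,0.001,0,0],
  [0,0,0.001,0,0],
  [0,0,0,0,0],
])

```text
time: 5.2
tool_pos: [0.4685, -0.3278, 0.0219]
tcp_rot: [-2.254, -2.185, 0.0]
wrist_force: [-8.7, 6.1, 29.6]
width: -0.001
```

>>> play_rows([
  [0,0,-0.01,0,0],
  [0,0,-0.03,0,0],
  [0,0,-0.06,0,0],
  [-0.06,0,-0.03,0,0],
  [-0.06,0,0,0,0],
])

```text
time: 5.82
tool_pos: [0.4668, -0.4455, 0.1498]
tcp_rot: [2.25, 2.185, 0.001]
wrist_force: [0.8, -0.1, -0.3]
width: 0.0
```

>>> play_rows([
  [0,0,0,0,0],
  [0,0,0,0,0],
])

```text
time: 6.08
tool_pos: [0.464, -0.4429, 0.1445]
tcp_rot: [-2.254, -2.183, -0.001]
wrist_force: [0.3, 1.0, 0.7]
width: 0.003
```

Run:
```python
from h import *
i=camera_info("wrist");w=read_camera("wrist")[:,:,::-1];s=read_camera("side")[:,:,::-1];t=read_camera("top")[:,:,::-1]
f=lambda a,x,y:cv2.resize(a[y:y+75,x:x+100],(400,300),interpolation=cv2.INTER_CUBIC)
g=cv2.resize(w[0:180,160:400],(400,300),interpolation=cv2.INTER_CUBIC)
cv2.imwrite("pics/e.png",np.vstack([np.hstack([f(t,275,218),g]),np.hstack([f(s,235,150),f(s,200,210)])]))
q=read_state();print(q["time"],q["tool_pos"],q["wrist_force"]); np.savez("e.npz",intrinsics=i["intrinsics"],pose=i["pose"])
```

```text
6.225 [ 0.46467022 -0.44218502  0.14510781] [-0.00162091  0.3440049   0.50577928]
```

View pics/e.png

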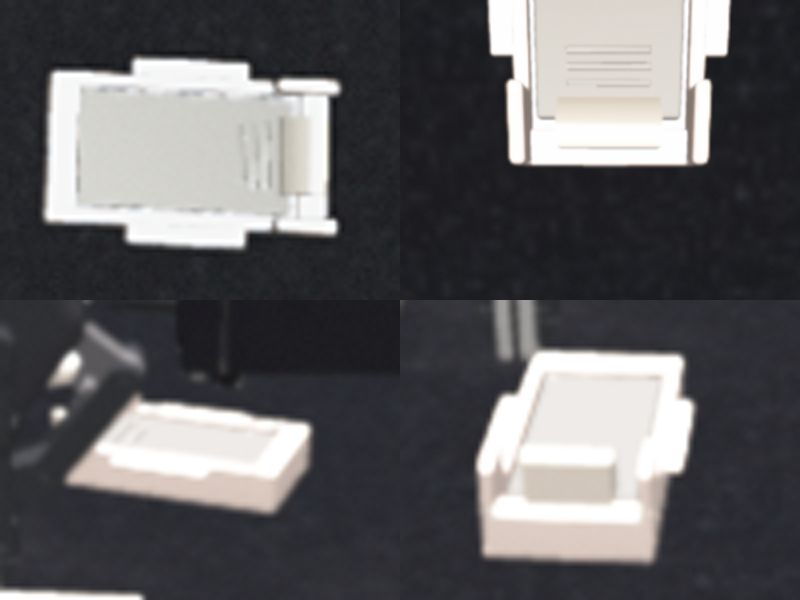

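The catch now sits over the end of the cover (top crop at about (297,153), wrist crop at (608,110)). In the side view the plate is sunk level with the walls behind the catch. The other tray looks unchanged and the hand is clear.

```bash
python3 -c "
from workcell import *
finish_job()"
```

```text
the job is handed in; nothing more can be done
```

I pressed the raised end of cover_a down with closed fingers until it snapped under the catch. I then backed the hand off and handed the job in at about 6.2 s.

- **Seating:** the wrist force rose to 7 N at first contact, fell to about 2 N during the snap-through, then rose to 30 N on the solid ledge. The fingertips stopped at z = 0.022 m, the seated height.
- **Final pictures:** the top and wrist views show the catch over the end of the cover. In the side view the plate lies level in its tray. I did not measure its tilt or centring in numbers; the level reading is by eye.
- **Other tray:** cover_b looked unchanged in the side view, where the arm partly hides its catch end. The hand stayed well away from it.
- **Hand clear:** the fingers were about 0.12 m from the tray, at z = 0.145 m, with the wrist force near zero.

One check failed along the way. My first position was about 0.2 m off because of a crop-offset mistake in my script. The wrist picture showed the mouse pad under the hand instead of the tray. I corrected it before touching anything, and the top and wrist cameras then agreed to about 2 mm.

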